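# Shift the syringe pump from the left lane into third gear and start it

## Task

The gear lever of the syringe pump has been left in the left-hand lane of its H-shaped gate: with the fingertips only, never gripping the knob, push it gently to neutral, across to the right-hand lane and then forward, away from the pump's front, until it is home in third, the slot with three dots. With the lever in third, press the start button on the pump's deck all the way down and let it come up again. Leave the bottle, beaker, vial and vial rack standing where they are.

Things in the scene. Friction and masses are not known exactly. Their poses are not given: they have to be found in the camera images.
- pump: White bench syringe pump, fixed. Origin on the bench straight below the gate's middle; x forward (out of its back), y to its left, z up. Its front, with dark display window, looks to -x, towards the robot within 0.3 rad. Drive housing: x -110 to +90, y -120 to +80 mm, flat deck 110 mm above the bench. Syringe bed: y +80 to +348 mm, at most 135 mm high.
- gate_mid (a point): Middle of the H gate, on the top of its steel plate (102 mm along x by 88 mm along y, 127 mm above the bench). Two lanes along the pump's x, 12 mm wide, centred 12 mm left and right; a cross passage 14 mm wide (neutral) joins them between two round-nosed teeth. Left lane: first far (+x), second near. Right lane: third far, fourth near. One to four dark dots mark the slots' ends.
- knob (a point): Centre of the black ball knob, 32 mm across, on the gear lever, an 8 mm steel rod that tilts about a point on the pump's z axis 44.5 mm above the bench. Knob centre 155 mm from that point, 199 mm above the bench when upright; in the pump's frame at x = 155 mm sin(shift), y = -155 mm sin(select), nearly. Travel 34 mm forward and back of neutral, 23 mm left and right.
- select (a joint): Sideways tilt of the lever, rad: 0 upright, -0.15 left lane, +0.15 right lane, stops at 0.155 either way; grows to the pump's right (-y). Stays where left; 2 to 3 N at the knob moves it. It can change lane only near shift = 0: freely within 0.035; the round noses steer it in from a little more.
- shift (a joint): Forward tilt of the lever, rad: 0 neutral, +0.22 far end (first, third), -0.22 near end (second, fourth), with softly buffered stops; grows forward (pump's +x). Starts anywhere in the left lane, in gear or only half. Stays where left; 3 to 4 N at the knob moves it. Home in third: over 0.18, with select over 0.11.
- start_top (a point): Top centre of the start button, the only button on the deck: round, grey, 22 mm across, in a grey collar 38 mm wide, at the deck's near right corner (72 mm in front of and 82 mm to the right of the gate's middle). Its top is 132 mm above the bench, 10 mm above the collar.
- start (a joint): Travel of the start button, m: 0 up, 0.006 all the way down (about 5 N). It springs back.
- bottle: Capped glass bottle, 72 mm across, 145 mm high, loose on the bench to the right of the pump. Origin at the centre of its underside. Leave alone.
- beaker: Small glass beaker, 64 mm across the rim, 85 mm high, loose on the bench to the right of the pump. Origin at the centre of its underside. Leave alone.
- vial: Amber glass vial with a white cap, 22 mm across, 40 mm high, loose on the pump's deck at its far right corner. Origin at the centre of its underside. Leave alone.
- rack: Black vial rack with small capped vials, 60 by 130 mm, 42 mm high, loose on the bench in front of the syringe bed. Origin at the centre of its underside. Leave alone.

How it is judged:
By the outcome, as a careful person would: the job done as asked, in the order asked, and still so for the second after the job is handed in, with the robot touching nothing.
It also fails if it takes over 70 s, if anything falls off the work surface, if the arm or the gripper's body presses on something with over 40 N, if the wrist force passes 120 N, or if a joint passes its speed limit or range.

## Robot

A 6-joint arm with a two-finger parallel gripper is mounted at the origin on the work surface. World frame = base frame: x ahead of the robot, y to its left, z up, the work surface at z = 0. Lengths are in m, angles in rad, forces in N, time in s.
With the tool pointing down it reaches from about 0.375 to 0.825 m from the base axis. Payload 5.5 kg.
Tool frame: the origin (TCP) lies between the finger pads; the fingertips stand 14 mm ahead of it and the grasp point (between the pads) lies 5 mm behind it (arm.tips_ahead is the distance from the TCP to the fingertips, in m); z points along the fingers, y is the direction in which the jaws open and shut (so a half turn about z gives the same grasp; the last joint's range is limited). The gripper opens to 85 mm and grips with 20 to 120 N. Pads are 22 mm wide; open, the fingers measure 114 mm over their backs; the gripper's body (76 mm by 85 mm) begins 54 mm behind the grasp point. The pads swing forward as they close: fully open they stand 13 mm farther back than shut.
Start: joints at [1.148, 0.314, -0.047, 1.21, 0, 1.571], TCP at [0.246, 0.547, 0.245] pointing down, gripper open.
Joint ranges: [-2.67, 2.67], [-0.69, 1.73], [-1.03, 1.25], [-2.08, 2.16], [-1.42, 1.45], [-3.14, 3.14]. Speed limits (rad/s): [2.39, 2.39, 3.01, 3.14, 3.14, 3.14].

## Interface

Orientations are given as a unit quaternion [x, y, z, w].
In Python, from bench import arm gives the robot as it stands. The module is installed in compiled form; this text tells all that it offers.
- The arm moves only by the tool drive_tool, never from a script. Its argument "increments" is a list of rows, each a list of 3 entries, a list of its own where there are three numbers: the shift along the tool's x, y, z in m, then the turn about the tool's z in degrees, then the opening, from 0 (shut) to 1 (fully open). A call has 1 to 20 rows; each row is the pose to reach, as a shift and turn from the pose commanded when the call began, along the tool's axes at that moment; what a row does not reach only later rows make up. A row lasts 1/8 s, in which the tool goes at most 62.5 mm and 10.7 degrees, less where a joint would pass 70% of its speed; a pose out of reach is approached as far as the arm can. A call with a gripper value outside its range is refused whole. The fingers move at their own pace and stop on an object; "newtons" is the grip in N (left out, the last holds). Time passes only in rows, so rows that repeat a pose let the fingers close. It gives the time, the measured TCP pose, the force and the opening at its end, in the units of the state.
- arm.get_state(): the state, without advancing time (a new reading comes with each control period).
- arm.grab_frame(name): name is "side" or "top" or "wrist"; returns a dict with "img" (480x640x3 uint8, red, green, blue), "fx", "fy", "cx", "cy" (pixels), "T" (4x4, takes a point from camera to world coordinates). Camera axes: x right, y down, z forward; pixel columns grow to the right and rows downward; lengths in m; the calibration is good to about 2 mm. A picture is of the moment at which its call begins. There is no depth.
- arm.job_done(): hands the job in, once; it reports no verdict.
The state is a dict: "t": time; "joint_pos": joint angles; "qvel": joint speeds; "joint_torque": joint torques, N m; "tool_pos": TCP position; "orientation": TCP orientation; "contact_force": force on the tool from outside, world axes, zero at the start; "wrist_torque": the same for the moment, N m; "finger_gap": finger opening in m.
Only numpy, scipy, OpenCV 4.12 (cv2) and the standard library are available. Lean on these libraries where they do the work, as an engineer would, in place of code of your own. Each camera call takes 0.05 s, during which the arm holds its last target. There are 200 camera calls.

## Working session

There is one attempt and no reset: what is moved stays moved. The work goes in short steps, Python scripts to look and compute and a tool call to move; the robot and the scene stay as the last step left them, time stands still between calls to the robot, and variables do not carry over. Pictures are saved under pics/ and viewed, about 8 in all and at most 12, crops included, and the job is handed in when it is done.

Besides the shell and the picture viewer there is one more tool, called after "Call:" as a command line: name --argument value ..., lists and objects as JSON in quotes. drive_tool: Moves the arm, as the interface text tells. Its arguments: {"type":"object","properties":{"increments":{"type":"array","items":{"type":"array"}},"newtons":{"type":"number"}},"required":["increments"]}

```bash
mkdir -p pics
cat > h.py <<'E'
import numpy as np, cv2
from bench import arm
from scipy.spatial.transform import Rotation as R
def grab(n,fn=None):
    f=arm.grab_frame(n)
    if fn: cv2.imwrite('pics/'+fn,f['img'][:,:,::-1])
    return f
def ray(f,u,v):
    d=np.array([(u-f['cx'])/f['fx'],(v-f['cy'])/f['fy'],1.]);T=f['T']
    return T[:3,3],T[:3,:3]@d
def onz(f,u,v,z):
    o,d=ray(f,u,v);return o+d*(z-o[2])/d[2]
def proj(f,p):
    T=f['T'];c=T[:3,:3].T@(np.array(p)-T[:3,3]);return f['fx']*c[0]/c[2]+f['cx'],f['fy']*c[1]/c[2]+f['cy']
def meet(f1,p1,f2,p2):
    o1,d1=ray(f1,*p1);o2,d2=ray(f2,*p2)
    s=np.linalg.lstsq(np.c_[d1,-d2],o2-o1,rcond=None)[0]
    a,b=o1+s[0]*d1,o2+s[1]*d2
    return (a+b)/2,np.linalg.norm(a-b)
E
python3 - <<'E'
from h import *
s=arm.get_state();print(s)
for n in('top','side'):
    f=grab(n,n+'0.png');print(n,f['T'].round(3).tolist(),f['fx'],f['cx'],f['cy'])
E
```

```text
{'t': 0.0, 'joint_pos': array([ 1.14801871e+00,  3.14200420e-01, -4.80665842e-02,  1.21020250e+00,
        1.15169561e-05,  1.57079134e+00]), 'qvel': array([-0.00151079, -0.00026465, -0.0003466 , -0.00028953, -0.00072889,
        0.00055765]), 'joint_torque': array([ 1.09550132e-03, -5.39589071e+01,  3.39751804e+01,  1.89855328e-02,
        5.15354338e-05, -1.30917945e-05]), 'tool_pos': array([0.24594844, 0.54667246, 0.24445537]), 'orientation': array([ 2.0981549e-01,  9.7774064e-01, -8.1675842e-04, -1.8116380e-04]), 'contact_force': array([0.36287483, 0.93612446, 0.2382042 ]), 'wrist_torque': array([-0.00923879, -0.01108348,  0.01241937]), 'finger_gap': 0.08573396425433524}
top [[0.001, -0.998, 0.062, 0.496], [-1.0, -0.001, 0.0, 0.032], [-0.0, -0.062, -0.998, 1.102], [0.0, 0.0, 0.0, 1.0]] 549.5804961499272 311.34787074490447 241.51296781782068
side [[0.964, -0.175, 0.201, 0.309], [-0.267, -0.652, 0.709, -0.831], [0.007, -0.737, -0.676, 0.955], [0.0, 0.0, 0.0, 1.0]] 597.2412389600441 318.76693450212116 232.1403135881774
```

View pics/top0.png

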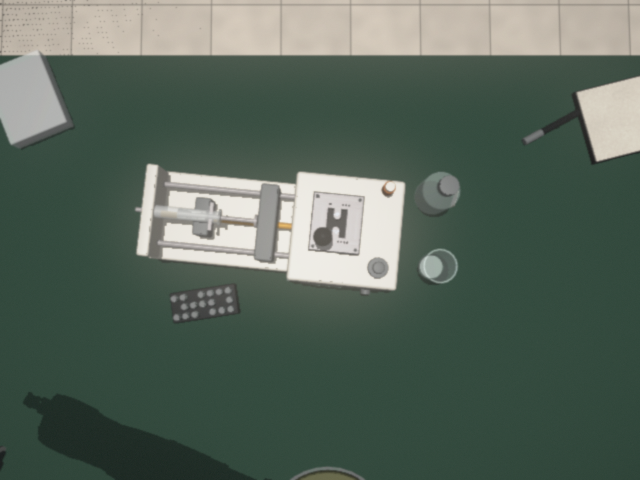

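View pics/side0.png

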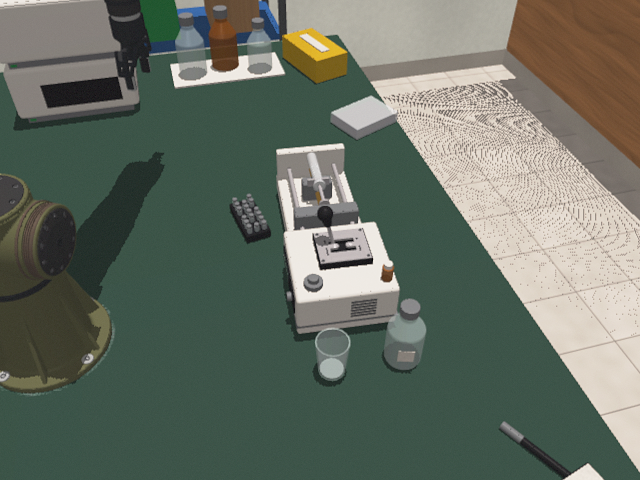

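The top view shows the pump with its gate plate at about (336,223). The knob is near (323,238), which is left lane, near end (second). The button is near (377,267), the vial (389,187) and the bottle and beaker are at x≈437. The side view agrees: knob (325,213), button (313,281).

Run:
```python
from h import *
t=grab('top');s=grab('side')
# deck rect: white pixels in drive housing
g=cv2.cvtColor(t['img'],cv2.COLOR_RGB2HSV)
def blob(m,seed,roi):
    k=np.zeros_like(m);a,b,c,d=roi;k[b:d,a:c]=m[b:d,a:c]
    n,l,st,ce=cv2.connectedComponentsWithStats(k)
    i=min(range(1,n),key=lambda i:np.hypot(*(ce[i]-seed))-(0.02*st[i][4]))
    return (l==i).astype(np.uint8),st[i],ce[i]
V=g[:,:,2];print(V[238,316:332],V[225,306:370])
m,st,c=blob((V<70).astype(np.uint8),(323,238),(308,224,340,256));print('knob top',st,c)
pk=c
gs=cv2.cvtColor(s['img'],cv2.COLOR_RGB2HSV)[:,:,2]
m,st,c=blob((gs<60).astype(np.uint8),(325,213),(312,200,338,228));print('knob side',st,c)
print('knob',meet(t,pk,s,c))
# plate: not bright white
cn=[onz(t,u,v,.127) for u,v in[(313,192),(364,196.5),(360,254),(309,250)]]
print(np.round(cn,4).tolist(),np.mean(cn,0))
dk=[onz(t,u,v,.110) for u,v in[(297,173),(405,181),(396,290),(288,280)]]
print('deck',np.round(dk,4).tolist(),np.mean(dk,0))
print('button',onz(t,377.5,267,.132),meet(t,(377.5,267),s,(313.5,280)))
c1=t['img'][160:310,270:420,::-1];c2=s['img'][190:310,270:420,::-1]
cv2.imwrite('pics/c1.png',np.hstack([cv2.resize(c1,(400,400),interpolation=2),cv2.resize(c2,(400,400),interpolation=2)]))
```

```text
[ 93  93  95  94  94  96  95  95  95  93  93  94  93  92  95 110] [239 238 237 225 173 176 211 218 218 218 219 218 218 218 219 220 219 217
 215 198 147 113 106 106 106 105 106 106 108 108 111 107 106 105 105 105
 106 105 106 124 167 207 215 215 216 216 215 215 215 216 217 216 214 211
 195 177 215 234 236 236 236 236 236 236]Traceback (most recent call last):
  File "<stdin>", line 11, in <module>
  File "<stdin>", line 8, in blob
ValueError: min() iterable argument is empty
```

Run:
```python
from h import *
t=grab('top');s=grab('side')
V=cv2.medianBlur(t['img'].max(2),3);Vs=s['img'].max(2)
def big(m,roi):
    k=np.zeros(m.shape,np.uint8);a,b,c,d=roi;k[b:d,a:c]=m[b:d,a:c]
    n,l,st,ce=cv2.connectedComponentsWithStats(k)
    i=1+np.argmax(st[1:,4]);return st[i],ce[i]
a,pk=big(V<101,(308,220,336,256));print(a,pk)
print(Vs[213,315:337],Vs[198:232,325])
b,ps=big(Vs<60,(312,200,338,222));print(b,ps)
print('knob',meet(t,pk,s,ps))
cn=[onz(t,u,v,.127) for u,v in[(313,192),(364,196.5),(360,254),(309,250)]]
print(np.round(cn,4).tolist(),np.mean(cn,0))
dk=[onz(t,u,v,.110) for u,v in[(297,173),(405,181),(396,290),(288,280)]]
print('deck',np.round(dk,4).tolist(),np.mean(dk,0))
print('button',onz(t,377.5,267,.132),meet(t,(377.5,267),s,(313.5,280)))
c1=t['img'][160:310,270:420,::-1];c2=s['img'][190:310,270:420,::-1]
cv2.imwrite('pics/c1.png',np.hstack([cv2.resize(c1,(400,400),interpolation=2),cv2.resize(c2,(400,400),interpolation=2)]))
```

```text
[314 228  17  18 236] [322.46610169 236.50847458]
[129 118  64  29  33  35  40  37  38  42  45  45  38  38  40  38  32  28
 108 115 109 104] [116 179 176  96 104  99 118 126  39  40  51  63  60  50  47  45  48  40
  36  29  30  26  23  32  29  31  29  28  54 190 249 242 240 234]
[317 206  16  16 203] [324.85714286 213.90147783]
knob (array([0.56056088, 0.01415569, 0.19504511]), np.float64(2.1312115779376686e-07))
[[0.6451, 0.0297, 0.127], [0.6371, -0.0614, 0.127], [0.5343, -0.0538, 0.127], [0.5414, 0.0367, 0.127]] [ 0.58947019 -0.01220599  0.127     ]
deck [[0.6826, 0.0588, 0.11], [0.668, -0.1379, 0.11], [0.4702, -0.1197, 0.11], [0.4881, 0.0746, 0.11]] [ 0.57721833 -0.0310498   0.11      ]
button [ 0.51118494 -0.08409551  0.132     ] (array([ 0.51112884, -0.08507253,  0.12348517]), np.float64(0.00038492878965851494))
```

View pics/c1.png

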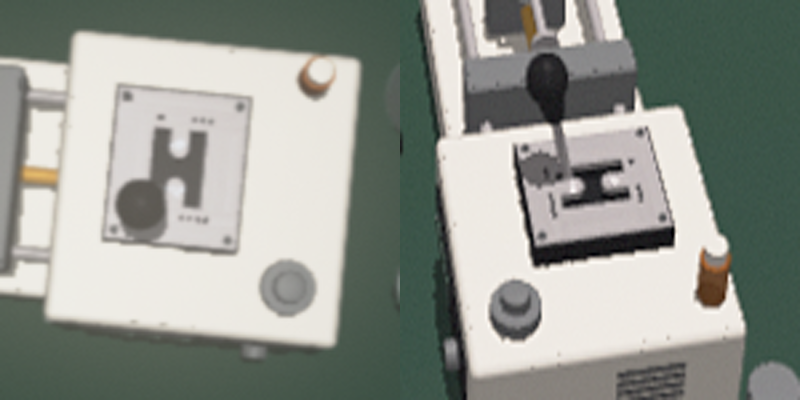

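The crop confirms second gear (left lane, near end). The deck and plate both give gate mid ≈ (0.589, -0.012) and yaw ≈ -0.083, so the knob is at (-31, +24) mm in the pump frame. Moving above a point 50 mm behind the knob, with the jaw axis along pump x and the fingers shut.

Call:
drive_tool --increments '[[[-0.029,-0.023,-0.005],4.5,0],[[-0.057,-0.047,-0.01],9,0],[[-0.086,-0.07,-0.015],13,0],[[-0.115,-0.093,-0.02],17.5,0],[[-0.143,-0.117,-0.025],22,0],[[-0.172,-0.14,-0.03],26.5,0],[[-0.2,-0.163,-0.03],31,0],[[-0.229,-0.187,-0.03],35,0],[[-0.258,-0.21,-0.03],39.5,0],[[-0.286,-0.233,-0.03],44,0],[[-0.315,-0.256,-0.03],48.5,0],[[-0.344,-0.28,-0.03],53,0],[[-0.372,-0.303,-0.03],57.5,0],[[-0.401,-0.326,-0.03],62,0],[[-0.429,-0.35,-0.03],66,0],[[-0.458,-0.373,-0.03],70.5,0],[[-0.458,-0.373,-0.03],70.5,0],[[-0.458,-0.373,-0.03],70.5,0]]'

```text
t: 2.55
tool_pos: [0.5104, 0.0193, 0.2752]
orientation: [0.736, 0.677, -0.0, -0.0]
contact_force: [0.4, -0.5, 1.1]
finger_gap: -0.0001
```

```bash
cat >> h.py <<'E'
M=np.array([.589,-.012,0]);YAW=-.083
RP=R.from_euler('z',YAW)
def rep():
    s=arm.get_state();p=RP.inv().apply(s['tool_pos']-M)
    T=R.from_quat(s['orientation']).as_matrix()
    print('t',round(s['t'],2),'tcp pump mm',(p*1e3).round(1),'tips z',round((p[2]-arm.tips_ahead)*1e3,1),'F pump',RP.inv().apply(s['contact_force']).round(1),'toolaxes in pump',RP.inv().as_matrix().dot(T).round(2).tolist())
    return p
E
python3 - <<'E'
from h import *
rep();a=grab('wrist')['img'];b=grab('side')['img'][120:360,180:500]
cv2.imwrite('pics/w1.png',np.hstack([cv2.resize(a,(400,300)),cv2.resize(b,(400,300))])[:,:,::-1])
E
```

```text
t 2.55 tcp pump mm [-80.9  24.7 275.2] tips z 261.2 F pump [ 0.5 -0.4  1.1] toolaxes in pump [[-0.0, 1.0, -0.0], [1.0, 0.0, 0.0], [0.0, -0.0, -1.0]]
```

View pics/w1.png

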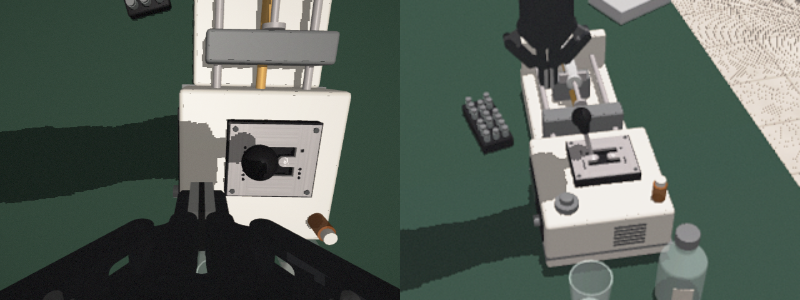

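The tool axes match the pump frame (tool x = pump y, tool y = pump x). The fist is behind the knob with a clear gap. Lowering it, then pushing forward gently.

Call:
drive_tool --increments '[[[0,0,0.02],0,0],[[0,0,0.04],0,0],[[0,0,0.06],0,0],[[0,0,0.075],0,0],[[0,0,0.075],0,0],[[0,0.005,0.075],0,0],[[0,0.01,0.075],0,0],[[0,0.014,0.075],0,0],[[0,0.017,0.075],0,0],[[0,0.02,0.075],0,0],[[0,0.023,0.075],0,0],[[0,0.026,0.075],0,0],[[0,0.029,0.075],0,0],[[0,0.032,0.075],0,0],[[0,0.035,0.075],0,0],[[0,0.038,0.075],0,0],[[0,0.041,0.075],0,0],[[0,0.043,0.075],0,0],[[0,0.043,0.075],0,0]]'

```text
t: 5.03
tool_pos: [0.5538, 0.0155, 0.2001]
orientation: [0.736, 0.677, -0.0, -0.0]
contact_force: [-2.7, -0.5, 1.4]
finger_gap: 0.0002
```

Run:
```python
from h import *
rep();a=grab('top')['img'][160:310,270:420];b=grab('side')['img'][170:290,270:390]
cv2.imwrite('pics/w2.png',np.hstack([cv2.resize(a,(400,400)),cv2.resize(b,(400,400))])[:,:,::-1])
```

```text
t 5.03 tcp pump mm [-37.3  24.5 200.1] tips z 186.1 F pump [-2.6 -0.8  1.4] toolaxes in pump [[-0.0, 1.0, -0.0], [1.0, 0.0, -0.0], [-0.0, -0.0, -1.0]]
```

View pics/w2.png

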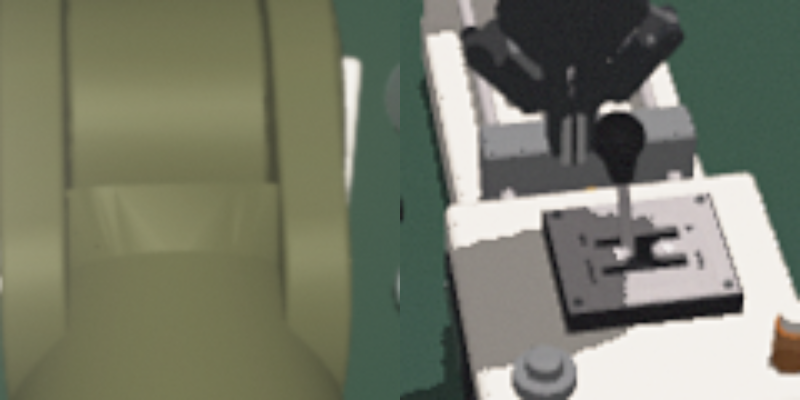

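Side view: the fist touches the knob at full-image pixel ≈ (336,212), and the rod is at the near part of the cross passage. The push force is 2.6 N. Checking the knob position by ray.

```bash
cat >> h.py <<'E'
def knob(u,v,z=.198):
    f=grab('side');p=onz(f,u,v,z);return (RP.inv().apply(p-M)*1e3).round(1)
E
python3 - <<'E'
from h import *
print(knob(336,211.7), knob(336,210.7),knob(337,211.7))
f=grab('side');print(onz(f,324.86,212.5,.195),'vs first .5606,.0142')
V=f['img'].max(2);print(V[211,325:350]);print(V[198:226,336])
for x in(-8,-4,0):print(x,proj(f,M+RP.apply([x*1e-3,.0235,.198])))
E
```

```text
[ -8.6  22.9 198. ] [ -8.   25.9 198. ] [ -6.7  22.6 198. ]
[0.56173041 0.01823572 0.195     ] vs first .5606,.0142
[ 89  51  37  40  35  31  34  29  32  38  41  38  33  36  31  33  30  28
  67 130 140 135 132 132 125]
[ 37  35  89 215 246 143  19  29  31  33  31  34  36  38  39  36  33  32
  28  36  32  34  30  30  29  28  27  74]
-8 (np.float64(336.2264666593915), np.float64(211.47744160648614))
-4 (np.float64(338.2328976649563), np.float64(211.23995514571268))
0 (np.float64(340.2373753101333), np.float64(211.00269988982186))
```

Knob at x ≈ -8 mm. Pushing 8 mm more to neutral, then backing off and going around to the left side.

Call:
drive_tool --increments '[[[0,0.002,0],0,0],[[0,0.004,0],0,0],[[0,0.006,0],0,0],[[0,0.008,0],0,0],[[0,0.008,0],0,0],[[0,0.002,0],0,0],[[0,-0.01,0],0,0],[[0,-0.014,0],0,0],[[0.015,-0.014,0],0,0],[[0.03,-0.014,0],0,0],[[0.042,-0.014,0],0,0],[[0.045,0,0],0,0],[[0.045,0.015,0],0,0],[[0.045,0.03,0],0,0],[[0.045,0.037,0],0,0],[[0.045,0.037,0],0,0],[[0.045,0.037,0],0,0]]'

```text
t: 7.45
tool_pos: [0.5939, 0.0571, 0.2002]
orientation: [0.736, 0.677, -0.0, -0.0]
contact_force: [-0.2, -0.2, 0.2]
finger_gap: 0.0
```

Run:
```python
from h import *
rep();f=grab('side');V=f['img'].max(2);print(V[211,325:352])
b=f['img'][170:290,270:390]
cv2.imwrite('pics/w3.png',cv2.resize(b,(480,480),interpolation=2)[:,:,::-1])
```

```text
t 7.45 tcp pump mm [ -0.9  69.3 200.2] tips z 186.2 F pump [-0.2 -0.3  0.2] toolaxes in pump [[-0.0, 1.0, -0.0], [1.0, 0.0, -0.0], [-0.0, -0.0, -1.0]]
[146 148 146 148 148 153 101  43  29  32  28  28  33  35  40  37  37  33
  30  29  32  26  77 123 125 125 124]
```

View pics/w3.png

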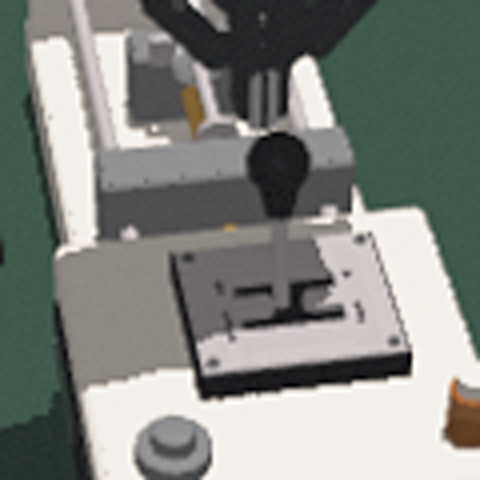

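The knob is now centred at pixel ≈ (339.5,210.5), so x ≈ -1.5 mm and the lever is in neutral. Pushing right.

Call:
drive_tool --increments '[[[-0.008,0.001,0],0,0],[[-0.014,0.001,0],0,0],[[-0.018,0.001,0],0,0],[[-0.021,0.001,0],0,0],[[-0.024,0.001,0],0,0],[[-0.027,0.001,0],0,0],[[-0.03,0.001,0],0,0],[[-0.033,0.001,0],0,0],[[-0.036,0.001,0],0,0],[[-0.039,0.001,0],0,0]]'

```text
t: 8.75
tool_pos: [0.592, 0.0181, 0.2003]
orientation: [0.736, 0.677, -0.0, -0.0]
contact_force: [-0.4, 2.3, 2.3]
finger_gap: -0.0002
```

Run:
```python
from h import *
rep();f=grab('side');V=f['img'].max(2)
for x in(-2,2):print(x,proj(f,M+RP.apply([x*1e-3,.0035,.199])))
for r in (213,215,217,219):print(r,V[r,325:352])
```

```text
t 8.75 tcp pump mm [  0.5  30.3 200.3] tips z 186.3 F pump [-0.6  2.3  2.3] toolaxes in pump [[-0.0, 1.0, -0.0], [1.0, 0.0, -0.0], [-0.0, -0.0, -1.0]]
-2 (np.float64(341.4416410991869), np.float64(217.36532068501225))
2 (np.float64(343.4704305766104), np.float64(217.12198036211242))
213 [133 139 135 133 130 132 125 129 105  57  29  30  31  36  30  35  36  34
  34  30  32  29  31  22  68  79  79]
215 [81 81 79 79 78 79 82 84 54 25 30 31 31 35 35 33 40 35 37 32 30 32 31 33
 50 77 81]
217 [82 81 82 82 82 81 81 85 58 38 30 28 29 30 34 35 39 39 36 33 34 34 27 30
 53 76 82]
219 [81 82 81 78 81 79 82 80 74 41 31 29 30 33 38 32 30 29 32 31 33 31 31 34
 67 80 79]
```

Moving freely at 2.3 N with the knob still near x ≈ -2. Continuing to the right lane.

Call:
drive_tool --increments '[[[-0.003,0,0],0,0],[[-0.006,0,0],0,0],[[-0.009,0,0],0,0],[[-0.012,0,0],0,0],[[-0.015,0,0],0,0],[[-0.018,0,0],0,0],[[-0.02,0,0],0,0],[[-0.022,0,0],0,0],[[-0.024,0,0],0,0],[[-0.025,0,0],0,0],[[-0.026,0,0],0,0]]'

```text
t: 10.18
tool_pos: [0.5898, -0.0076, 0.2002]
orientation: [0.736, 0.677, -0.0, -0.0]
contact_force: [-0.6, 1.0, 1.3]
finger_gap: -0.0002
```

Run:
```python
from h import *
rep();f=grab('side')
for y in(-19,-23):print(y,proj(f,M+RP.apply([-.002,y*1e-3,.198])))
b=f['img'][170:290,270:390]
cv2.imwrite('pics/w4.png',cv2.resize(b,(480,480),interpolation=2)[:,:,::-1])
```

```text
t 10.18 tcp pump mm [  0.4   4.5 200.2] tips z 186.2 F pump [-0.6  1.   1.3] toolaxes in pump [[-0.0, 1.0, -0.0], [1.0, 0.0, -0.0], [-0.0, -0.0, -1.0]]
-19 (np.float64(343.9545236090283), np.float64(225.42383675567433))
-23 (np.float64(344.4118853660347), np.float64(226.8099854235915))
```

View pics/w4.png

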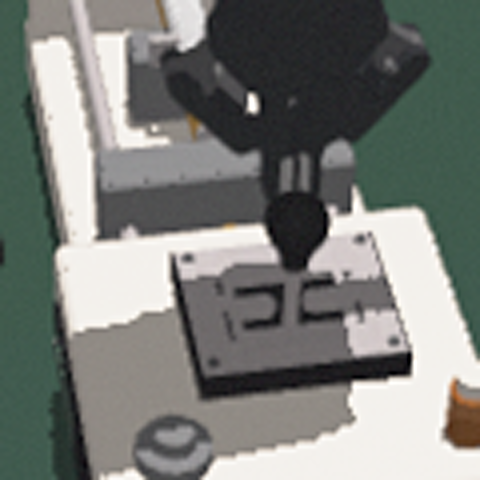

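The knob is at pixel (344.3,225.2), y ≈ -18.5 mm, so it needs about 4 mm more. Then going around behind the knob.

Call:
drive_tool --increments '[[[-0.001,0,0],0,0],[[-0.002,0,0],0,0],[[-0.003,0,0],0,0],[[-0.004,0,0],0,0],[[-0.0045,0,0],0,0],[[-0.0045,0,0],0,0],[[0.004,0,0],0,0],[[0.015,0,0],0,0],[[0.018,-0.01,0],0,0],[[0.018,-0.025,0],0,0],[[0.018,-0.04,0],0,0],[[0.016,-0.052,0],0,0],[[0.004,-0.052,0],0,0],[[-0.01,-0.052,0],0,0],[[-0.022,-0.052,0],0,0],[[-0.0275,-0.052,0],0,0],[[-0.0275,-0.052,0],0,0]]'

```text
t: 12.35
tool_pos: [0.5359, -0.0312, 0.2002]
orientation: [0.736, 0.677, -0.0, -0.0]
contact_force: [1.4, 1.2, -0.1]
finger_gap: -0.0002
```

Run:
```python
from h import *
rep();f=grab('side');V=f['img'].max(2)
print(proj(f,M+RP.apply([0,-.023,.198])))
for r in (223,225,227,229):print(r,V[r,332:358])
print(V[212:245,344])
```

```text
t 12.35 tcp pump mm [-51.3 -23.6 200.2] tips z 186.2 F pump [ 1.3  1.3 -0.1] toolaxes in pump [[0.0, 1.0, -0.0], [1.0, -0.0, 0.0], [0.0, -0.0, -1.0]]
(np.float64(345.4423700814995), np.float64(226.68392903627907))
223 [ 80  81  79  82  69  41  27  34  28  29  31  35  33  33  29  33  28  41
  39  30 174 215 156 136 142 167]
225 [ 81  84 105  96  50  21  29  35  29  31  31  33  36  33  33  29  33  29
  38  30 143 250 248 246 246 245]
227 [250 249 251 255 169  18  33  36  29  33  35  37  38  34  35  38  29  32
  33  29  70 246 247 244 242 243]
229 [244 244 245 251 189  62  26  33  31  28  30  29  34  34  30  30  31  30
  33  14 168 209 213 211 212 213]
[122  82  80  82  82  81  63  29  28  35  34  33  38  36  34  38  36  34
  32  30  30  30  32  34  28  27  46  94 115 113 111 108 106]
```

The knob is at y ≈ -22, x ≈ -1 mm. Pushing forward into third.

Call:
drive_tool --increments '[[[0,0.008,0],0,0],[[0,0.014,0],0,0],[[0,0.018,0],0,0],[[0,0.021,0],0,0],[[0,0.024,0],0,0],[[0,0.027,0],0,0],[[0,0.03,0],0,0],[[0,0.033,0],0,0],[[0,0.036,0],0,0],[[0,0.039,0],0,0],[[0,0.042,0],0,0],[[0,0.045,0],0,0],[[0,0.047,0],0,0],[[0,0.049,0],0,0],[[0,0.051,0],0,0],[[0,0.053,0],0,0],[[0,0.054,0],0,0],[[0,0.0545,0],0,0]]'

```text
t: 14.65
tool_pos: [0.59, -0.0351, 0.2]
orientation: [0.736, 0.677, -0.0, -0.0]
contact_force: [-3.0, -1.4, -1.1]
finger_gap: 0.0001
```

Run:
```python
from h import *
rep();f=grab('side');V=f['img'].max(2)
for x in (.028,.034):print(x,proj(f,M+RP.apply([x,-.023,.1945])))
for r in (222,224,226):print(r,V[r,345:380])
b=f['img'][170:290,270:390]
cv2.imwrite('pics/w5.png',cv2.resize(b,(480,480),interpolation=2)[:,:,::-1])
```

```text
t 14.65 tcp pump mm [  2.9 -22.9 200. ] tips z 186.0 F pump [-2.9 -1.6 -1.1] toolaxes in pump [[-0.0, 1.0, -0.0], [1.0, 0.0, 0.0], [0.0, -0.0, -1.0]]
0.028 (np.float64(359.71711306987663), np.float64(226.2949063633091))
0.034 (np.float64(362.77762679275), np.float64(225.91950808565065))
222 [107 116  82  40 100 117 100  59  35  38  34  33  32  29  35  29  31  32
  35  32  30  30  28  59 188 220 222 220 232 211 142  96  89  90  92]
224 [110 116  76  33 101 116  87  51  42  40  35  30  29  39  32  36  35  38
  32  36  36  32  27  13 250 249 245 244 245 246 248 161  88  90  90]
226 [113 116  71  48 103 115  85  48  39  35  34  29  31  29  36  40  43  38
  31  33  36  35  20  15 201 245 245 244 244 245 246 224 126  85  90]
```

View pics/w5.png

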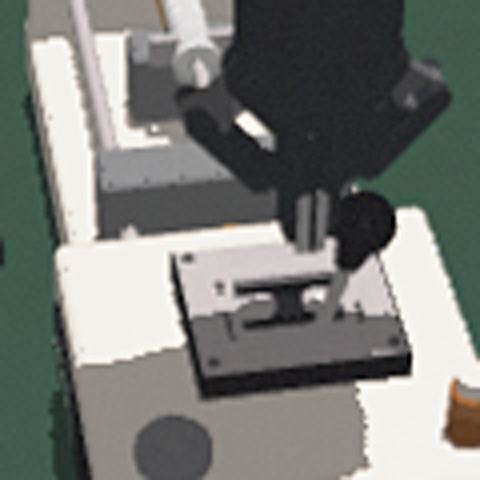

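The knob spans columns 352–368.5 (centre ≈ 360.3), x ≈ 29.5 mm, shift ≈ 0.19. Nudging it 4 mm more towards the soft stop.

Call:
drive_tool --increments '[[[0,0.001,0],0,0],[[0,0.002,0],0,0],[[0,0.003,0],0,0],[[0,0.004,0],0,0],[[0,0.004,0],0,0]]'

```text
t: 15.32
tool_pos: [0.5942, -0.0353, 0.2003]
orientation: [0.736, 0.677, 0.0, -0.0]
contact_force: [-2.4, 1.0, -1.8]
finger_gap: 0.0001
```

Call:
drive_tool --increments '[[[0,0.001,0],0,0],[[0,0.0015,0],0,0],[[0,0.0015,0],0,0],[[0,-0.006,0],0,0],[[0,-0.02,0],0,0],[[-0.01,-0.04,0],0,0],[[-0.025,-0.055,0],0,0],[[-0.04,-0.07,0.01],0,0],[[-0.052,-0.079,0.02],0,0],[[-0.0575,-0.079,0.03],0,0],[[-0.0575,-0.079,0.034],0,0],[[-0.0575,-0.079,0.034],0,0],[[-0.0575,-0.079,0.034],0,0]]'

```text
t: 16.95
tool_pos: [0.5112, -0.086, 0.1664]
orientation: [0.735, 0.678, 0.0, 0.0]
contact_force: [-0.5, -0.6, 0.8]
finger_gap: -0.0001
```

Run:
```python
from h import *
p=rep();f=grab('side');V=f['img'].max(2)
for x in (.028,.034):print(x,proj(f,M+RP.apply([x,-.023,.1945])))
for r in (222,224,226):print(r,V[r,345:380])
print(V[210:245,362])
b=f['img'][190:310,270:390]
w=grab('wrist')['img'][180:480,120:420]
cv2.imwrite('pics/w6.png',np.hstack([cv2.resize(b,(400,400),interpolation=2),cv2.resize(w,(400,400))])[:,:,::-1])
```

```text
t 16.95 tcp pump mm [-71.4 -80.2 166.4] tips z 152.4 F pump [-0.5 -0.7  0.8] toolaxes in pump [[-0.0, 1.0, 0.0], [1.0, 0.0, 0.0], [0.0, 0.0, -1.0]]
0.028 (np.float64(359.71711306987663), np.float64(226.2949063633091))
0.034 (np.float64(362.77762679275), np.float64(225.91950808565065))
222 [ 81  81  82  81  79 154 208 223 220 136  65  44  36  40  43  42  48  55
  61  62  55  45  46  44  41  69 206 225 234 212 143  95  88  91  93]
224 [ 62 136 148 177 190 217 228 234 240 224 116  27  35  40  40  40  48  50
  54  48  43  42  43  42  36  29 182 248 247 247 248 162  91  90  91]
226 [ 84 159 248 248 245 245 244 244 246 246 145  19  38  39  40  40  41  47
  50  46  45  40  41  41  34  24 166 247 246 245 246 226 127  85  90]
[ 94  90  90  90  91  94  93  81  42  47  48  50  55  55  50  49  47  40
  35  38  32  35  32  30  23  66 150 208 220 215 215 214 214 213 213]
```

View pics/w6.png

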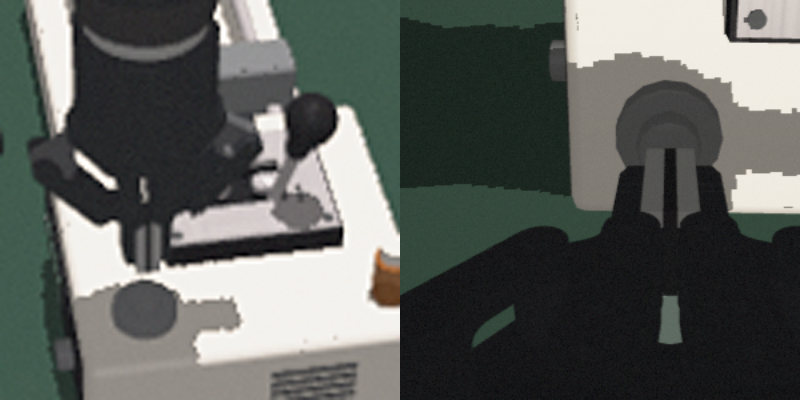

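The knob is at columns 355–371 (centre 363), x ≈ 34 mm, fully home in third. The fingertips line up over the button (wrist crop ≈ (668,140)). Pressing down.

Call:
drive_tool --increments '[[[0,0,0.008],0,0],[[0,0,0.014],0,0],[[0,0,0.018],0,0],[[0,0,0.02],0,0],[[0,0,0.022],0,0],[[0,0,0.024],0,0],[[0,0,0.0255],0,0],[[0,0,0.0265],0,0],[[0,0,0.0265],0,0]]'

```text
t: 18.18
tool_pos: [0.5104, -0.0862, 0.14]
orientation: [0.736, 0.677, -0.0, -0.0]
contact_force: [-3.3, 0.9, 6.0]
finger_gap: 0.0006
```

Call:
drive_tool --increments '[[[0,0,0.0005],0,0],[[0,0,0.001],0,0],[[0,0,0.0015],0,0],[[0,0,0.0015],0,0]]'

```text
t: 18.68
tool_pos: [0.5105, -0.0862, 0.1398]
orientation: [0.736, 0.677, 0.0, 0.0]
contact_force: [-7.4, 1.7, 16.4]
finger_gap: -0.0002
```

Force climbed to 16 N with no further travel, so the button is on its stop. Releasing and retreating upward.

Call:
drive_tool --increments '[[[0,0,-0.003],0,0],[[0,0,-0.008],0,0],[[0,0,-0.018],0,0],[[0,-0.01,-0.04],0,0],[[0,-0.02,-0.07],0,0],[[0,-0.03,-0.1],0,0],[[0,-0.04,-0.12],0,0],[[0,-0.04,-0.12],0,0],[[0,-0.04,-0.12],0,0],[[0,-0.04,-0.12],0,0]]'

```text
t: 19.92
tool_pos: [0.4706, -0.0829, 0.2571]
orientation: [0.736, 0.677, -0.001, -0.001]
contact_force: [-0.2, 0.3, -0.8]
finger_gap: 0.0
```

Run:
```python
from h import *
rep();f=grab('side');V=f['img'].max(2)
print(V[224,345:380])
b=f['img'][180:400,200:440]
cv2.imwrite('pics/w7.png',cv2.resize(b,(640,587),interpolation=2)[:,:,::-1])
```

```text
t 19.93 tcp pump mm [-112.2  -80.5  257.1] tips z 243.1 F pump [-0.2  0.3 -0.8] toolaxes in pump [[-0.0, 1.0, -0.0], [1.0, 0.0, 0.0], [0.0, -0.0, -1.0]]
[111 136 142 173 185 211 225 231 237 219 113  31  37  41  42  42  44  50
  50  47  46  46  40  39  38  28 178 246 246 245 246 158  89  88  89]
```

View pics/w7.png

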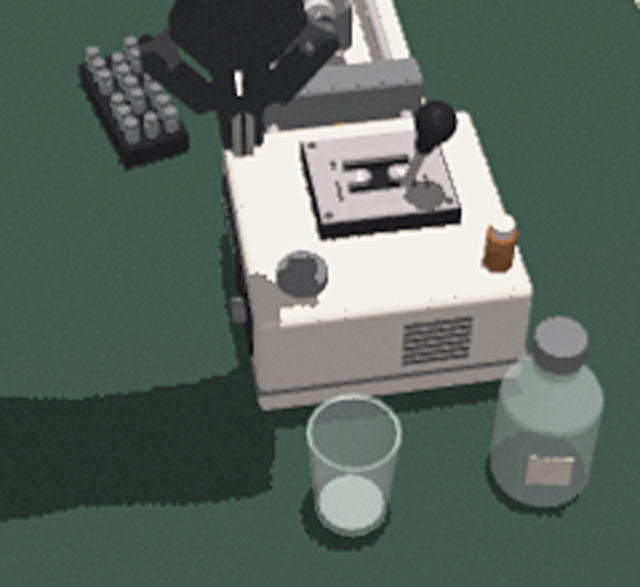

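The lever is home in third (knob at crop (436,122), unchanged). The button is released, and the bottle, beaker, vial and rack are undisturbed. The arm is clear, so I'm handing in.

```bash
python3 -c "
from bench import arm
print(arm.job_done())"
```

```text
the job is handed in; nothing more can be done
None
```

The lever is in third, and the start button was pressed fully and released. I handed the job in at about 20 s.

- **Lever:** I pushed the knob with shut fingertips only, at about 2 to 3 N. It went from second to neutral, across to the right-hand lane, then forward. The last side view put the knob about 34 mm forward (shift ≈ 0.22) and, when last measured before the forward push, about 22 mm right (select ≈ 0.14). It had not moved after the press.
- **Start button:** I pressed until the fingertips stopped about 6 mm down. The force rose from 6 N to 16 N with almost no further travel, then I lifted clear. I did not measure the button's height after release; I took it as up because the fingers were off it.
- **Other objects:** In the last picture the bottle, beaker, vial and rack looked undisturbed, and the force on the tool was about zero.
- **One mismatch:** the button's measured sideways position differed from its nominal place by about 3 mm. I aimed between the two, and the press worked.

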